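Open the jar box and pump its clamp onto the jam jar

TASK

Lift the clear lid of the wooden jar box all the way open until it rests back on its stop. Then pump the red trigger of the clamp, squeezing it towards the black grip post and letting it spring back, until the orange spring pad holds the jam jar firmly against the V block, but stop before the pad's spring bottoms out, or the glass would crack. Work the clamp by the trigger only, do not touch the jar, jaw or pad, leave the things round the box alone, and finish still holding the trigger squeezed in the gripper with the jar clamped.

Things in the scene. Friction and masses are not known exactly. Their poses are not given: they have to be found in the camera images.
- jar_box: Open wooden box, 150 (x) by 360 (y) by 118 mm high, walls and floor 8 mm, fixed; place and yaw vary. Origin: centre of its underside on the worktop. Its -x side faces the robot; lid hinged on top of the +x wall. Inside, in a line at its x = -12 mm, from -y to +y: V block, jam jar, pad and jaw, grip post, trigger. The clamp drives the jaw towards the box's -y.
- lid (a joint): Lid over the whole box, clear panel in a pale wooden frame, 150 by 360 by 8 mm; hinge axis along the box's y at its x = +75 mm, 118.5 mm up. 0 = closed, 1.8 rad = open on its stop, leaning back. Weighs 0.18 kg; falls shut if let go below 1.5 rad, falls back onto its stop above about 1.65.
- lid_handle (a point): Middle of the lid's dark round steel bar handle: bar 10 mm thick, 100 mm long along the box's y, standing 40 mm out in front of the lid's front edge, in the lid's plane, on two arms at its ends. 190 mm from the hinge axis; when closed 4.5 mm above the axis, 123 mm above the worktop.
- lid_hinge (a point): Middle of the lid's hinge axis.
- post_face (a point): Centre of the -y face of the fixed black grip post, 62 mm to the +y side of the box's centre, 85 mm above the worktop. Post 26 mm (x) by 10 mm (y), upright from 56 to 108 mm above the worktop. One finger goes on this face; from it to the jaw there is 56 mm of room or more.
- trigger_face (a point): Centre of the outer (+y) face of the red trigger blade, about 83 mm above the worktop when released; blade 24 mm wide (x), 8 mm thick, leaning out 8 degrees (so 4 mm farther out at its top), reaching to 108 mm above the worktop. The other finger goes on this face (65 mm of room to the box wall). From post_face to trigger_face, along the box's y: 40 mm released, 22 mm fully squeezed.
- trigger (a joint): Trigger angle: 0 = released, 0.29 rad = fully squeezed; it springs back (2 to 4 N at the face, plus about half of the jaw's load). A full stroke moves the jaw forward about 9 mm; a part stroke in proportion; on the way back the jaw stays where it is.
- jaw (a joint): Travel of the black jaw on its steel bar, 0 to 0.075 m, growing towards the jar (box -y). Starts anywhere from 0 to 0.02. When the trigger is let go a brake holds it (under load it may slip back up to 2 mm, which eases the pad a little).
- pad (a joint): How far the sprung pad is pushed back into the jaw: 0 = free, 0.018 m = bottomed out. Pad force on the jar = about 1 N + 1 N per mm pushed in (9 N at 8 mm); a good firm hold is 6 to 13 mm. Above 20 N the jar cracks. The pad's two steel rods come out of the jaw's back as it is pushed in.
- pad_face (a point): Centre of the front (-y) face of the pad, black rubber on an orange plate, 48 mm wide and 36 mm high, 48 mm above the worktop.
- jaw_block: The black block of the jaw, 44 by 18 mm, 20 to 64 mm above the worktop, 22 mm or more behind the pad's plate; slides on the bar, see jaw. Not to be touched.
- pad_plate: The sprung pad's orange plate with its black rubber face; see pad and pad_face. Not to be touched.
- trigger_lever: The red trigger; origin: its pivot, 22 mm above the worktop, 89 mm to the +y side of the box's centre. A gripper coming straight down, closing along the box's y, its centre 11 mm to the +y side of post_face, pumps it by closing to 22 mm and opening to 60 mm; it must be 70 mm open on the way down to clear the blade's top.
- v_block: Fixed V block with black rubber faces at the -y end of the box, which catches the jar. Its origin: x = -12, y = 0, z = 0 mm in the box's frame.
- v_seat (a point): Where the centre of the jar's underside stands once the jar is pushed home in the V block (in the box's frame x = -12, y = -123, z = 8 mm).
- jam_jar: Glass jar of red jam with a green lid, 62 mm across, 86 mm high, 0.36 kg (varies), standing loose on the box's floor between pad and V block, up to about 18 mm short of the V block. Origin: centre of its underside. The pad pushes it along the floor (1 to 4 N) until the V block stops it.
- tin: Food tin, 75 mm across, 58 mm high, on the worktop on the +y side of the box. Bystander.
- honey_jar: Honey jar, 60 mm across, 99 mm high, on the worktop on the -y side of the box. Bystander.
- timer: Cream dough timer with a red grip, 68 mm across, 64 mm high, on the worktop on the -y side of the box. Bystander.

How it is judged:
By the outcome, as a careful person would: the job done as asked, in the order asked, and still so for the second after the job is handed in, while the arm keeps its last pose, push and grip.
It also fails if it takes over 72 s, if anything falls off the work surface, if the arm or the gripper's body presses on something with over 40 N, if the wrist force passes 120 N, or if a joint passes its speed limit or range.

ROBOT

A 6-joint arm with a two-finger parallel gripper is mounted at the origin on a cart in front of the work surface, level with it; the furniture and walls round the work are solid. World frame = base frame: x ahead of the robot, y to its left, z up, the work surface at z = 0. Lengths are in m, angles in degrees, forces in N, time in s.
With the tool pointing down it reaches from about 0.4 to 0.825 m from the base axis. Payload 7 kg.
Tool frame: the origin (TCP) lies midway between the tips of the shut fingers; the grasp point (between the pads) lies 19 mm behind it (hold_point_z is the distance from the TCP to the grasp point, in m); z points along the fingers, y is the line along which they close (so a half turn about z gives the same grasp; the last joint's range is limited). The gripper opens to 88 mm and grips with 3 to 60 N. Pads are 19 mm wide; open, the fingers measure 130 mm over their backs; the gripper's body (78 mm by 193 mm) begins 47 mm behind the grasp point.
Start: joints at [92.768, 20.546, 0.682, 0, -70.136, -16.507], TCP at [0.16, 0.656, 0.227] pointing down, gripper open.
Joint ranges: [-176.03, 176.03], [-82.01, 121.73], [-58.28, 71.71], [-173.87, 95.51], [-174.79, -0.11], [-173.66, 173.66]. Speed limits (degrees/s): [136.94, 136.94, 172.46, 180, 180, 180].

INTERFACE

Orientations are given as [roll, pitch, yaw] about the fixed x, y, z axes, in that order (R = Rz(yaw) Ry(pitch) Rx(roll)).
In Python, from plant import get_state, capture, close_job, hold_point_z gives the robot as it stands.
- The arm moves only by the shell command python3 -m inch 'ROWS' [FORCE]. ROWS is text: rows parted by semicolons, each of 5 numbers parted by spaces: the shift along the tool's x, y, z normalised to -1 to 1, where 1 is 0.15 m, then the turn about the tool's z normalised to -1 to 1, where 1 is 360 degrees, then the opening, from 0 (shut) to 1 (fully open). In form: tx ty tz spin grip; .... A call has exactly 8 rows; each row shifts and turns the commanded pose from where the row before left it, along the tool's axes as they then stand; what a row does not reach is not made up. A row lasts 1/8 s, in which the tool goes at most 62.5 mm and 10.7 degrees, less where a joint would pass 70% of its speed; a pose out of reach is approached as far as the arm can. A call with a number of a shift or a turn outside -1 to 1 is refused whole. A call with a gripper value outside its range is refused whole. The fingers move at their own pace and stop on an object; FORCE is the grip in N (left out, the last holds). Time passes only in rows, so rows that do not move let the fingers close, or fill a call up. It gives the time, the measured TCP pose, the force, the opening and the grip force at its end, in the units of the state.
- get_state(): the state, without advancing time (a new reading comes with each control period).
- capture(name): name is "scene" or "top" or "wrist"; returns a dict with "color" (420x560x3 uint8, blue, green, red), "mtx" (3x3 intrinsics, pixels), "R" (3x3) and "t" (3): a world point X has camera coordinates R X + t. Camera axes: x right, y down, z forward; pixel columns grow to the right and rows downward; lengths in m; the calibration is good to about 2 mm. A picture is of the moment at which its call begins. There is no depth.
- close_job(): hands the job in; it is judged then, once.
The state is a dict: "time_s": time; "joints": joint angles; "qd": joint speeds; "joint_torque": joint torques, N m; "tcp_pos": TCP position; "eef_rot": TCP orientation; "contact_force": force on the tool from outside, world axes, zero at the start; "moment": the same for the moment, N m; "gripper_width": finger opening in m; "gripper_force": force on a finger pad.
Only numpy, scipy, OpenCV 4.12 (cv2) and the standard library are available. Lean on these libraries where they do the work, as an engineer would, in place of code of your own. Each camera call takes 0.05 s, during which the arm holds its last target. There are 200 camera calls.

## Working session

There is one attempt and no reset: what is moved stays moved. The work goes in short steps, Python scripts to look and compute and a shell command to move; the robot and the scene stay as the last step left them, time stands still between calls to the robot, and variables do not carry over. Pictures are saved under pics/ and viewed, at most 10 in all, crops included, and the job is handed in when it is done.

```bash
ls; mkdir -p pics
python3 - <<'E'
from plant import *
import cv2
s=get_state();print(s)
print(hold_point_z)
for n in("scene","top"):
    c=capture(n);cv2.imwrite(f"pics/{n}0.png",c["color"]);print(n,c["mtx"].round(1).tolist(),c["R"].round(4).tolist(),c["t"].round(4).tolist())
E
```

```text
pics
{'time_s': 0.0, 'joints': array([ 9.27684160e+01,  2.05924525e+01,  6.33795418e-01, -1.83081553e-02,
       -7.01347240e+01, -1.65077588e+01]), 'qd': array([-0.00299756,  0.08556504, -0.06073084,  0.05401633, -0.00755142,
        0.04403363]), 'joint_torque': array([ 4.15470122e-04, -5.82717884e+01,  2.93056834e+01,  6.99736968e+00,
        6.95154449e-03, -1.45626946e-04]), 'tcp_pos': array([0.16022699, 0.65521603, 0.22561706]), 'eef_rot': array([ 1.79905577e+02, -1.00348136e-02, -1.37455699e+01]), 'contact_force': array([-0.23092672,  0.81265809,  0.19226562]), 'moment': array([-0.02292929, -0.00911779,  0.0075005 ]), 'gripper_force': 0.0, 'gripper_width': 0.08748270130123251}
0.0188
scene [[441.0, 0.0, 275.1], [0.0, 441.0, 207.1], [0.0, 0.0, 1.0]] [[0.8101, -0.5861, -0.0157], [-0.4765, -0.6425, -0.6], [0.3416, 0.4935, -0.7998]] [-0.4335, 0.3311, 0.8151]
top [[381.9, 0.0, 275.4], [0.0, 381.9, 211.1], [0.0, 0.0, 1.0]] [[-0.0001, -1.0, -0.0073], [-0.9885, 0.0012, -0.1512], [0.1512, 0.0072, -0.9885]] [0.03, 0.5598, 0.9182]
```

View pics/top0.png

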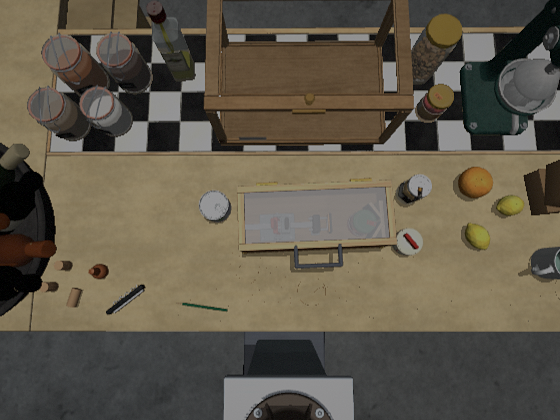

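View pics/scene0.png

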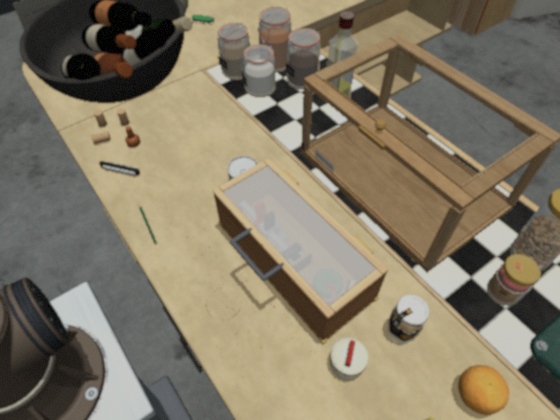

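The top view shows the box at about columns 237–396, rows 183–252, with the handle bar at (318,266). The jar is on the right (-y) and the red trigger on the left. A shelf rack stands behind the box.

Run:
```python
import cv2
a=cv2.imread("pics/top0.png")[175:280,225:405]
cv2.imwrite("pics/c1.png",cv2.resize(a,None,fx=4.4,fy=4.4,interpolation=cv2.INTER_CUBIC))
a=cv2.imread("pics/scene0.png")[155:345,205:395]
cv2.imwrite("pics/c2.png",cv2.resize(a,None,fx=3.1,fy=3.1,interpolation=cv2.INTER_CUBIC))
```

```text
(no output)
```

View pics/c1.png

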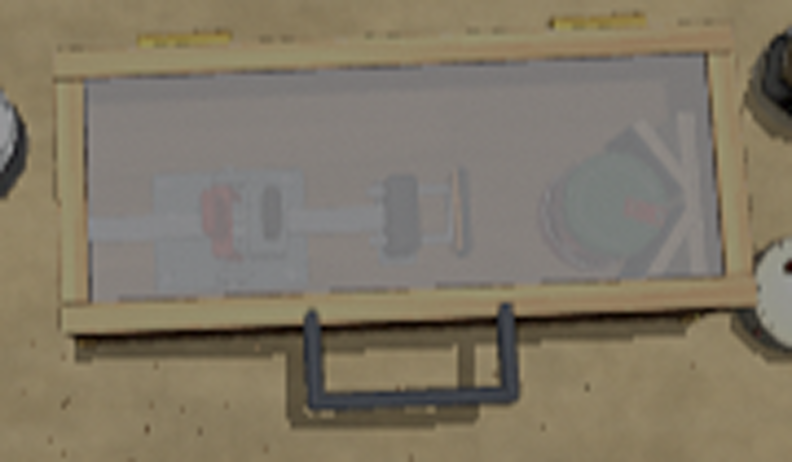

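View pics/c2.png

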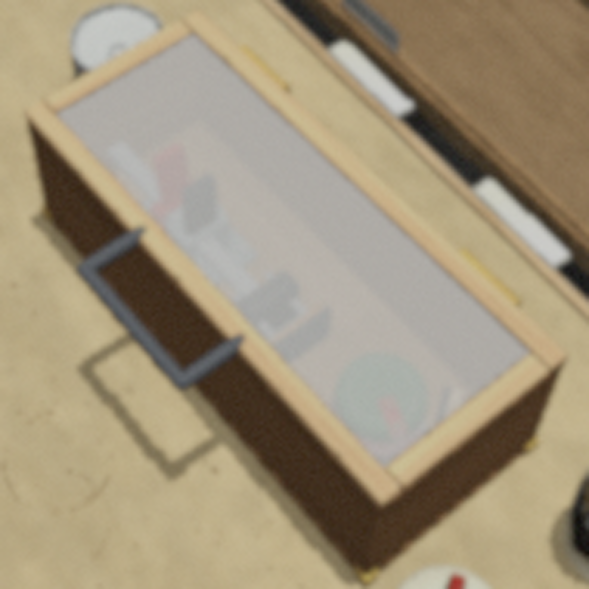

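The crops show the lid corners (c1 at about (55,50), (730,27), (755,303), (62,332)) and the bar ends (312,403) and (518,395). Next I cast rays from both views.

```bash
cat > h.py <<'E'
import numpy as np,cv2
from plant import *
def ray(c,u,v):
    d=c["R"].T@np.linalg.inv(c["mtx"])@[u,v,1]; return -c["R"].T@c["t"],d
def onz(c,u,v,z):
    o,d=ray(c,u,v); return o+d*(z-o[2])/d[2]
def tri(*rs):
    A=0;b=0
    for o,d in rs:
        d=d/np.linalg.norm(d);P=np.eye(3)-np.outer(d,d);A=A+P;b=b+P@o
    return np.linalg.solve(A,b)
E
python3 - <<'E'
from h import *
np.set_printoptions(precision=4,suppress=True)
T=capture("top");S=capture("scene")
print("cam",-T["R"].T@T["t"],-S["R"].T@S["t"])
k=4.4
t={n:(225+u/k-.4,175+v/k-.4) for n,u,v in [("TL",55,52),("TR",730,27),("BR",755,304),("BL",62,333),("h0",312,403),("h1",518,396)]}
k=3.1
s={n:(205+u/k-.4,155+v/k-.4) for n,u,v in [("TL",190,15),("TR",562,360),("BR",388,503),("BL",30,110),("h0",85,268),("h1",183,381)]}
P={}
for n in t:
    z=.123 if n[0]=="h" else .127
    P[n]=(onz(T,*t[n],z)+onz(S,*s[n],z))/2
    print(n,onz(T,*t[n],z),onz(S,*s[n],z),tri(ray(T,*t[n]),ray(S,*s[n])))
c=(P["TL"]+P["TR"]+P["BR"]+P["BL"])/4
ey=P["TL"]+P["BL"]-P["TR"]-P["BR"]; ey=ey[:2]/np.linalg.norm(ey[:2])
ex=np.array([ey[1],-ey[0]])
print("centre",c,"yaw",np.degrees(np.arctan2(-ey[0],ey[1])))
print("handle pred",c[:2]-.115*ex,"meas",(P["h0"]+P["h1"])/2)
# shelf front beam ends & posts, top image
print("sizes",np.linalg.norm(P["TL"]-P["TR"]),np.linalg.norm(P["BL"]-P["BR"]),np.linalg.norm(P["TL"]-P["BL"]),np.linalg.norm(P["TR"]-P["BR"]))
# rack front beam lower edge corners
print("rack",tri(ray(T,205,95),ray(S,305,80)),tri(ray(T,413,108),ray(S,447,193)))
E
```

```text
cam [0.4145 0.0227 0.9924] [ 0.2305 -0.4436  0.8438]
TL [0.6048 0.1178 0.127 ] [0.5976 0.1176 0.127 ] [0.6025 0.1193 0.1237]
TR [ 0.6176 -0.2376  0.127 ] [ 0.614  -0.2395  0.127 ] [ 0.6178 -0.2385  0.1221]
BR [ 0.472  -0.2437  0.127 ] [ 0.4743 -0.247   0.127 ] [ 0.4737 -0.2455  0.1239]
BL [0.4574 0.1119 0.127 ] [0.4603 0.1109 0.127 ] [0.4588 0.1113 0.1272]
h0 [ 0.4218 -0.0163  0.123 ] [ 0.4232 -0.0157  0.123 ] [ 0.4223 -0.0164  0.1245]
h1 [ 0.4253 -0.1217  0.123 ] [ 0.4274 -0.1166  0.123 ] [ 0.4252 -0.1203  0.1312]
centre [ 0.5372 -0.0637  0.127 ] yaw 2.325652692675551
handle pred [ 0.4223 -0.0684] meas [ 0.4244 -0.0676  0.123 ]
sizes 0.35651917396160643 0.35705411375361346 0.14248424704381749 0.14284601276103864
rack [0.7683 0.182  0.2283] [ 0.7229 -0.2395  0.2769]
```

```bash
python3 -m inch '0.243 0.289 0 0 1;0.243 0.289 0 0 1;0.243 0.289 0 0 1;0.243 0.289 0 0 1;0.243 0.289 0 0 1;0.243 0.289 0 0 1;0.243 0.289 0 0 1;0.243 0.289 0 0 0.3' 20
python3 -m inch '0.149 0.327 0 0 0.3;0.149 0.327 0 0 0.3;0.149 0.327 0 0 0.3;0.149 0.327 0 0 0.3;0.149 0.327 0 0 0.3;0.149 0.327 0 0 0.3;0 0 0 0.029 0.3;0 0 0 0.029 0.3'
python3 -m inch '0 0 0 0.029 0.3;0 0 0 0.029 0.3;0 0 0 0.029 0.3;0 0 0 0.029 0.3;0 0 0 0.029 0.3;0 0 0 0 0.3;0 0 0 0 0.3;0 0 0 0 0.3'
python3 - <<'E'
from h import *
print(get_state())
T=capture("top");S=capture("scene")
for b,t in [((219,143),(207,97)),((399,140),(411,105)),((226,140),(217,97))]:
    p=onz(T,*b,0);o,d=ray(T,*t)
    # height where ray is nearest to vertical through p
    k=((p-o)[:2]@d[:2])/(d[:2]@d[:2]);print("rack",p,o+k*d)
E
```

```text
time_s: 1.2
tcp_pos: [0.3616, 0.2478, 0.2268]
eef_rot: [-180.0, -0.0, -13.7]
contact_force: [1.0, 0.0, -0.7]
gripper_width: 0.0821
gripper_force: 0.0
time_s: 2.2
tcp_pos: [0.4213, -0.0694, 0.2264]
eef_rot: [180.0, 0.0, -35.1]
contact_force: [0.4, -0.3, -0.2]
gripper_width: 0.0262
gripper_force: 0.0
time_s: 3.2
tcp_pos: [0.4216, -0.0682, 0.2266]
eef_rot: [-180.0, 0.0, -86.7]
contact_force: [1.2, -0.4, 0.5]
gripper_width: 0.026
gripper_force: 0.0
{'time_s': 3.2, 'joints': array([ 1.74991316e+01, -3.74479797e+00, -2.85498582e+01, -2.66055251e-03,
       -6.51914176e+01, -1.41830508e+01]), 'qd': array([ 0.04437407,  0.07960802,  0.13302856, -0.03928269,  0.04627604,
       -0.74011473]), 'joint_torque': array([-2.22587179e-03, -2.29553014e+01,  2.83067805e+01,  6.75708890e+00,
        1.62809424e-02,  4.73977765e-02]), 'tcp_pos': array([ 0.42156592, -0.06817802,  0.22657126]), 'eef_rot': array([-1.79997177e+02,  3.20448084e-03, -8.66850354e+01]), 'contact_force': array([ 1.17490155, -0.41635887,  0.54100257]), 'moment': array([ 0.13502819, -0.06384914, -0.03035699]), 'gripper_force': 0.0, 'gripper_width': 0.026034915906005155}
rack [0.7528139  0.18253557 0.        ] [0.7595264  0.16641658 0.26449301]
rack [ 0.76000309 -0.30377391  0.        ] [ 0.78151462 -0.27747555  0.17430136]
rack [0.76121796 0.16373982 0.        ] [0.76659531 0.14871031 0.24942636]
```

```bash
python3 -m inch '0 -0.013 0.16 0.003 0.3;0 0 0.16 0 0.3;0 0 0.16 0 0.3;0 0 0.16 0 0.3;0 0 0.16 0 0.3;0 0 0 0 0.3;0 0 0 0 0.3;0 0 0 0 0.3' 20
python3 - <<'E'
from h import *
print(get_state()["contact_force"])
W=capture("wrist");T=capture("top")["color"][170:290,220:410]
cv2.imwrite("pics/a1.png",np.hstack([W["color"][:,:400],cv2.resize(T,(400,253))[:,:].repeat(1,0) if 0 else cv2.copyMakeBorder(cv2.resize(T,(400,253)),0,167,0,0,0)]))
E
```

```text
time_s: 4.3
tcp_pos: [0.4243, -0.0679, 0.1076]
eef_rot: [-179.9, 0.0, -87.9]
contact_force: [0.2, -0.6, -0.0]
gripper_width: 0.0264
gripper_force: 0.0
[ 0.24562309 -0.62942607 -0.01476118]
```

View pics/a1.png

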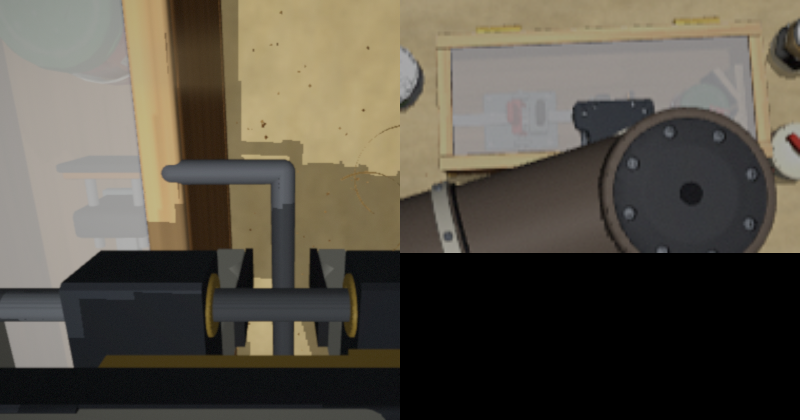

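The bar passes between the pads in the wrist view (around columns 272–294), so I close and work out the arc.

```bash
python3 -m inch '0 0 0 0 0;0 0 0 0 0;0 0 0 0 0;0 0 0 0 0;0 0 0 0 0;0 0 0 0 0;0 0 0 0 0;0 0 0 0 0' 15
python3 -c "
import numpy as np
f=np.radians(np.linspace(1.4,101,17))
print(np.c_[-np.diff(-.19*np.cos(f))/.15,-np.diff(.19*np.sin(f))/.15].round(3).tolist())"
```

```text
time_s: 5.4
tcp_pos: [0.4235, -0.0681, 0.1066]
eef_rot: [-180.0, -0.0, -87.9]
contact_force: [-1.6, 0.7, 3.8]
gripper_width: 0.0095
gripper_force: 15.0
[[-0.011, -0.137], [-0.026, -0.135], [-0.04, -0.132], [-0.054, -0.126], [-0.068, -0.12], [-0.08, -0.112], [-0.092, -0.102], [-0.102, -0.092], [-0.112, -0.08], [-0.12, -0.068], [-0.126, -0.054], [-0.132, -0.04], [-0.135, -0.026], [-0.137, -0.011], [-0.137, 0.004], [-0.136, 0.019]]
```

```bash
python3 -m inch '0 -0.011 -0.137 0 0;0 -0.026 -0.135 0 0;0 -0.04 -0.132 0 0;0 -0.054 -0.126 0 0;0 -0.068 -0.12 0 0;0 -0.08 -0.112 0 0;0 -0.092 -0.102 0 0;0 -0.102 -0.092 0 0'
python3 -m inch '0 -0.112 -0.08 0 0;0 -0.12 -0.068 0 0;0 -0.126 -0.054 0 0;0 -0.132 -0.04 0 0;0 -0.135 -0.026 0 0;0 -0.137 -0.011 0 0;0 0 0 0 0;0 0 0 0 0'
```

```text
time_s: 6.4
tcp_pos: [0.4917, -0.0657, 0.2504]
eef_rot: [179.7, 0.0, -87.9]
contact_force: [-10.5, 3.8, 9.9]
gripper_width: 0.0093
gripper_force: 15.0
time_s: 7.4
tcp_pos: [0.6088, -0.061, 0.2916]
eef_rot: [-180.0, 0.0, -87.9]
contact_force: [-0.2, 2.6, 3.2]
gripper_width: 0.0093
gripper_force: 15.0
```

```bash
python3 -m inch '0 -0.07 0.002 0 0;0 -0.07 0.002 0 0;0 -0.068 0.01 0 0;0 -0.068 0.01 0 0;0 -0.03 0.006 0 0;0 0 0 0 0;0 0 0 0 0;0 0 0 0 0'
```

```text
time_s: 8.4
tcp_pos: [0.654, -0.0595, 0.287]
eef_rot: [180.0, 0.0, -87.9]
contact_force: [-1.2, 2.5, -2.0]
gripper_width: 0.009
gripper_force: 15.0
```

```bash
python3 -m inch '0 0 0 0 0.3;0 0 0 0 0.3;0 0 0 0 0.3;0 0 -0.12 0 0.3;0 0 -0.18 0 0.3;0 0 -0.18 0 0.3;0 0.1 0 0 0.3;0 0.27 0 0 0.3'
python3 -m inch '0 0.27 0 -0.0278 0.8;0 0 0 -0.0278 0.8;0 0 0 -0.0278 0.8;0 0 0 -0.0278 0.8;0 0 0 -0.0278 0.8;0 0 0 -0.0278 0.8;0 0 0 -0.0278 0.8;0 0 0 -0.0278 0.8'
python3 -m inch '0 0 0 -0.0278 0.8;-0.2 0 0 0 0.8;-0.2 0 0 0 0.8;0 0 0 0 0.8;0 0 0 0 0.8;0 0 0 0 0.8;0 0 0 0 0.8;0 0 0 0 0.8'
python3 - <<'E'
from h import *
for n in("scene","top","wrist"):
    c=capture(n);cv2.imwrite(f"pics/{n}1.png",c["color"])
i=[cv2.imread(f"pics/{n}1.png") for n in("scene","top","wrist")]
m=np.vstack([np.hstack([cv2.resize(i[0],(400,300)),cv2.resize(i[1],(400,300))]),np.hstack([cv2.resize(i[2],(400,300)),cv2.resize(i[1][130:270,220:407],(400,300))])])
cv2.imwrite("pics/m1.png",m)
E
```

```text
time_s: 9.4
tcp_pos: [0.5989, -0.0616, 0.3587]
eef_rot: [179.9, -0.0, -87.9]
contact_force: [-0.7, 0.4, 0.4]
gripper_width: 0.0266
gripper_force: 0.0
time_s: 10.4
tcp_pos: [0.5579, -0.0633, 0.3596]
eef_rot: [-180.0, -0.0, -7.5]
contact_force: [-0.3, 0.6, -0.1]
gripper_width: 0.0701
gripper_force: 0.0
time_s: 11.4
tcp_pos: [0.4989, -0.0654, 0.359]
eef_rot: [180.0, 0.0, 2.2]
contact_force: [-0.7, -0.5, 0.2]
gripper_width: 0.0701
gripper_force: 0.0
```

View pics/m1.png

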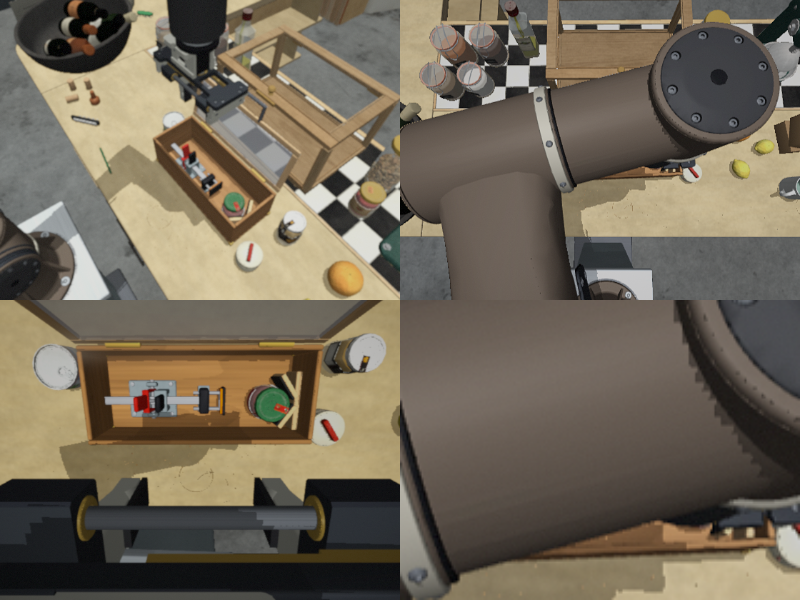

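The lid is resting open. The wrist view shows the trigger (red, about (140,400) in the montage), post, jaw, pad and jar from the side. I'll enlarge that.

Run:
```python
import cv2,numpy as np
w=cv2.imread("pics/wrist1.png")[100:220,110:450]
s=cv2.imread("pics/scene1.png")[185:275,215:320]
a=cv2.resize(w,None,fx=2.35,fy=2.35,interpolation=cv2.INTER_CUBIC)
b=cv2.resize(s,None,fx=3.4,fy=3.4,interpolation=cv2.INTER_CUBIC)
m=np.zeros((a.shape[0]+b.shape[0],max(a.shape[1],b.shape[1]),3),np.uint8)
m[:a.shape[0],:a.shape[1]]=a;m[a.shape[0]:,:b.shape[1]]=b
cv2.imwrite("pics/m2.png",m);print(m.shape,a.shape)
```

```text
(588, 799, 3) (282, 799, 3)
```

View pics/m2.png

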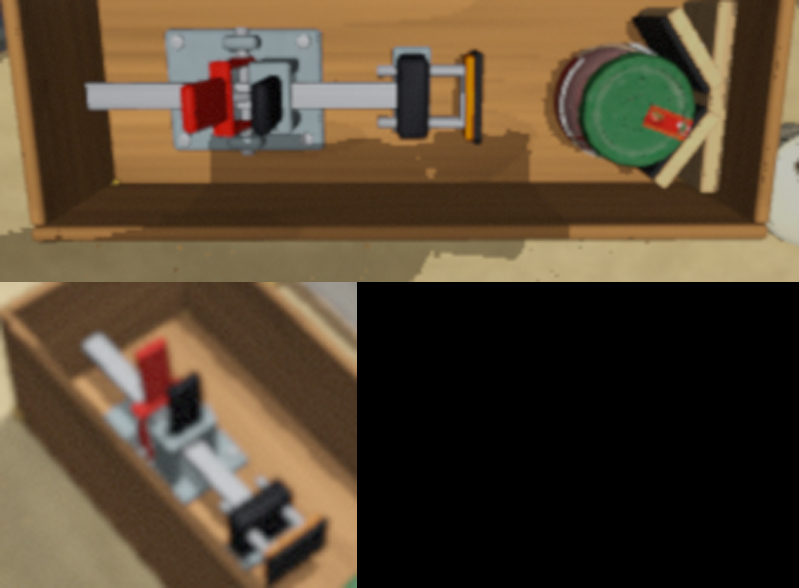

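The crop shows the trigger's top blade at columns 183–225, the black post at 250–283, the pad's orange plate at 465–482 and the green jar lid centred at (640,108). Now the numbers.

```bash
cat >> h.py <<'E'
C=np.array([.537,-.064]);YAW=np.radians(2.3)
def box(p):
    d=np.array(p[:2])-C;c,s=np.cos(YAW),np.sin(YAW);return np.array([c*d[0]+s*d[1],-s*d[0]+c*d[1],p[2]])*1000
E
python3 - <<'E'
from h import *
np.set_printoptions(precision=1,suppress=True)
W=capture("wrist");S=capture("scene")
f=lambda u,v:(110+u/2.35-.3,100+v/2.35-.3)
g=lambda u,v:(215+u/3.4-.35,185+(v-282)/3.4-.35)
for n,u,v,z in [("frontleft rim",33,241,.118),("frontright rim",765,239,.118),("post top -y edge mid",265,106,.108),("post top +y edge",251,106,.108),("trig top outer",183,107,.108),("trig x-",183,132,.108),("trig x+",183,84,.108),("pad plate top",475,53,.06),("jar lid",640,108,.092),("pad bot",480,140,.033)]:
    print(n,box(onz(W,*f(u,v),z)))
for n,u,v in [("post -y top x-,x+",175,390),("p",200,374)]:
    print("scene",n,box(onz(S,*g(u,v),.108)))
m=cv2.inRange(cv2.cvtColor(W["color"],cv2.COLOR_BGR2HSV),(45,80,30),(85,255,255))
n,_,st,ce=cv2.connectedComponentsWithStats(m);i=1+st[1:,4].argmax();print(st[i],ce[i],box(onz(W,*ce[i],.094)))
E
```

```text
frontleft rim [-72.4 180.4 118. ]
frontright rim [ -71.9 -176.3  118. ]
post top -y edge mid [ -8.4  65.8 108. ]
post top +y edge [ -8.4  72.5 108. ]
trig top outer [ -8.9 105.1 108. ]
trig x- [-20.8 105.9 108. ]
trig x+ [  2.  104.3 108. ]
pad plate top [ 13.5 -37.9  60. ]
jar lid [ -11.5 -117.7   92. ]
pad bot [-36.4 -44.   33. ]
scene post -y top x-,x+ [-18.4  66.8 108. ]
scene p [  0.8  66.8 108. ]
[ 356  123   50   49 1600] [379.  145.6] [ -11.2 -113.6   94. ]
```

```bash
python3 -m inch '0.097 -0.25 0 0 0.82;0.097 -0.25 0 0 0.82;0 0 0.3 0 0.82;0 0 0.3 0 0.82;0 0 0.3 0 0.82;0 0 0.3 0 0.82;0 0 0 0 0.82;0 0 0 0 0.82'
python3 - <<'E'
from h import *
W=capture("wrist");S=capture("scene")
cv2.imwrite("pics/m3.png",np.hstack([W["color"],cv2.resize(S["color"][150:290,190:270],(240,420))]))
print(get_state()["tcp_pos"])
E
```

```text
time_s: 12.65
tcp_pos: [0.526, 0.0108, 0.181]
eef_rot: [180.0, -0.1, 2.2]
contact_force: [0.0, 0.9, 0.1]
gripper_width: 0.0719
gripper_force: 0.0
[0.52625849 0.0109931  0.18156423]
```

View pics/m3.png

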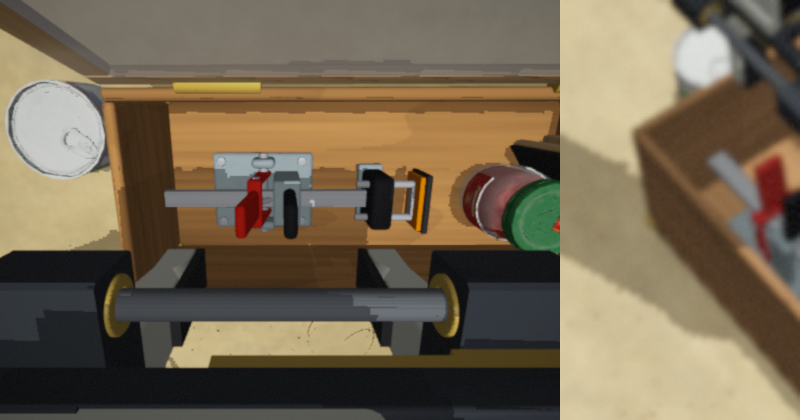

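The post top is at about (283–298,236) and the trigger blade's outer top corner at (237,236). Both sit well between the fingers, which I confirm numerically.

Run:
```python
from h import *
np.set_printoptions(precision=1,suppress=True)
W=capture("wrist")
t=box(get_state()["tcp_pos"])
for n,u,v in [("post -y x-",297,236),("post +y x-",283,236),("post +y x+",284,192),("trig outer x-",236,233),("trig outer x+",249,188)]:
    print(n,box(onz(W,u,v,.108))-t)
```

```text
post -y x- [-11.4 -10.9 -73.4]
post +y x- [-11.4  -1.3 -73.4]
post +y x+ [ 19.5  -2.  -73.4]
trig outer x- [ -9.2  30.7 -73.4]
trig outer x+ [ 22.2  21.  -73.4]
```

```bash
python3 -m inch '0.013 0 0 0 0.84;0 0 0.188 0 0.84;0 0 0.188 0 0.84;0 0 0.188 0 0.84;0 0 0.188 0 0.84;0 0 0 0 0.84;0 0 0 0 0.84;0 0 0 0 0.68' 20
python3 - <<'E'
from h import *
W=capture("wrist")
cv2.imwrite("pics/w4.png",W["color"])
E
```

```text
time_s: 13.8
tcp_pos: [0.5278, 0.011, 0.0679]
eef_rot: [-180.0, -0.1, 2.2]
contact_force: [0.1, -0.4, 0.1]
gripper_width: 0.0682
gripper_force: 0.0
```

View pics/w4.png

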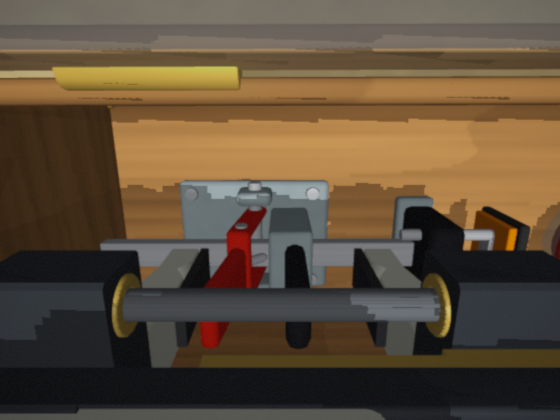

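The clear gap is right: post and trigger lie between the fingers, with jaw and pad visible at right. I start pumping.

```bash
python3 -m inch '0 0 0 0 0.22;0 0 0 0 0.22;0 0 0 0 0.22;0 0 0 0 0.22;0 0 0 0 0.22;0 0 0 0 0.22;0 0 0 0 0.22;0 0 0 0 0.22' 20
python3 - <<'E'
from h import *
cv2.imwrite("pics/s5.png",capture("scene")["color"]);cv2.imwrite("pics/w5.png",capture("wrist")["color"])
E
python3 -m inch '0 0 0 0 0.68;0 0 0 0 0.68;0 0 0 0 0.68;0 0 0 0 0.68;0 0 0 0 0.68;0 0 0 0 0.68;0 0 0 0 0.68;0 0 0 0 0.68' 20
python3 - <<'E'
from h import *
cv2.imwrite("pics/s6.png",capture("scene")["color"]);cv2.imwrite("pics/w6.png",capture("wrist")["color"])
a=cv2.imread("pics/w5.png")[180:380,200:560];b=cv2.imread("pics/s6.png")[170:310,220:380]
cv2.imwrite("pics/m6.png",np.hstack([a,cv2.resize(b,(400,350))[:200] if 0 else cv2.resize(b,(228,200))]))
E
```

```text
time_s: 14.85
tcp_pos: [0.5277, 0.0111, 0.0672]
eef_rot: [-180.0, -0.1, 2.2]
contact_force: [0.7, 4.8, 6.6]
gripper_width: 0.0235
gripper_force: 20.3
time_s: 15.95
tcp_pos: [0.5263, 0.0105, 0.0663]
eef_rot: [180.0, 0.1, 2.2]
contact_force: [-1.0, 2.7, -0.8]
gripper_width: 0.0594
gripper_force: 0.9
```

View pics/m6.png

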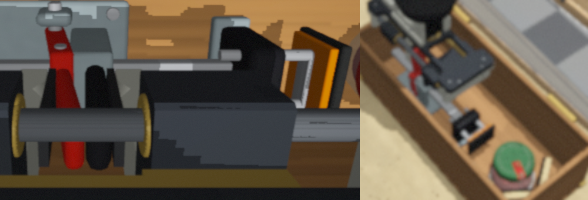

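```bash
cat > meas.py <<'E'
from h import *
import sys
C[:]=[.540,-.062]
S=capture("scene");h=cv2.cvtColor(S["color"],cv2.COLOR_BGR2HSV)
def big(m):
    n,l,st,ce=cv2.connectedComponentsWithStats(m);i=1+st[1:,4].argmax();return st[i],ce[i]
roi=np.zeros(h.shape[:2],np.uint8);roi[170:330,220:390]=255
st,ce=big(cv2.inRange(h,(45,80,30),(85,255,255))&roi)
g=box(onz(S,*ce,.092));print("jar",st[4],ce.round(1),g.round(1))
m=cv2.inRange(h,(8,215,110),(22,255,255))&roi
st,ce=big(m);print("orange",st,ce.round(1),box(onz(S,*ce,.065)).round(1))
cv2.imwrite(f"pics/{sys.argv[1]}.png",S["color"])
E
python3 meas.py p1
python3 -m inch '0 0 0 0 0.22;0 0 0 0 0.22;0 0 0 0 0.22;0 0 0 0 0.22;0 0 0 0 0.22;0 0 0 0 0.22;0 0 0 0 0.22;0 0 0 0 0.22' 20
python3 meas.py p2
python3 -m inch '0 0 0 0 0.72;0 0 0 0 0.72;0 0 0 0 0.72;0 0 0 0 0.72;0 0 0 0 0.72;0 0 0 0 0.72;0 0 0 0 0.72;0 0 0 0 0.72' 20
```

```text
jar 391 [326.  281.8] [ -19.2 -117.2   92. ]
time_s: 17.1
tcp_pos: [0.5273, 0.0111, 0.0669]
eef_rot: [-180.0, -0.1, 2.2]
contact_force: [-1.7, 5.3, 4.3]
gripper_width: 0.0232
gripper_force: 20.1
jar 372 [325.2 281.6] [ -20.  -115.8   92. ]
time_s: 18.15
tcp_pos: [0.5266, 0.0106, 0.0664]
eef_rot: [180.0, 0.0, 2.2]
contact_force: [-0.9, 1.8, -1.1]
gripper_width: 0.0635
gripper_force: 0.8Traceback (most recent call last):
  File "meas.py", line 11, in <module>
    st,ce=big(m);print("orange",st,ce.round(1),box(onz(S,*ce,.065)).round(1))
          ~~~^^^
  File "meas.py", line 6, in big
    n,l,st,ce=cv2.connectedComponentsWithStats(m);i=1+st[1:,4].argmax();return st[i],ce[i]
                                                      ~~~~~~~~~~~~~~~^^
ValueError: attempt to get argmax of an empty sequence
Traceback (most recent call last):
  File "meas.py", line 11, in <module>
    st,ce=big(m);print("orange",st,ce.round(1),box(onz(S,*ce,.065)).round(1))
          ~~~^^^
  File "meas.py", line 6, in big
    n,l,st,ce=cv2.connectedComponentsWithStats(m);i=1+st[1:,4].argmax();return st[i],ce[i]
                                                      ~~~~~~~~~~~~~~~^^
ValueError: attempt to get argmax of an empty sequence
```

```bash
cat > prof.py <<'E'
from h import *
import sys
C[:]=[.540,-.062]
def world(x,y,z):
    c,s=np.cos(YAW),np.sin(YAW);return np.array([C[0]+c*x-s*y,C[1]+s*x+c*y,z])
def prof(img,c,z,xs,ys):
    P=np.array([[world(x/1e3,y/1e3,z) for x in xs] for y in ys]).reshape(-1,3)
    q=(c["R"]@P.T+c["t"][:,None]);q=c["mtx"]@(q/q[2])
    v=cv2.remap(img,q[0].astype(np.float32).reshape(len(ys),-1),q[1].astype(np.float32).reshape(len(ys),-1),cv2.INTER_LINEAR)
    return v.mean(1).round().astype(int)
if __name__=="__main__":
    S=capture("scene");cv2.imwrite(f"pics/{sys.argv[1]}.png",S["color"])
    ys=np.arange(0,-100,-3);I=[cv2.imread(f"pics/{n}.png") for n in sys.argv[2:]]+[S["color"]]
    for z,xs in((.064,np.arange(-24,10,2)),):
        R=[prof(i,S,z,xs,ys) for i in I]
        for k,y in enumerate(ys): print(y,*[r[k].tolist() for r in R])
E
python3 prof.py q2 s5 s6
```

```text
0 [117, 145, 172] [112, 138, 163] [109, 135, 161]
-3 [117, 142, 167] [113, 135, 158] [109, 135, 161]
-6 [115, 136, 158] [111, 130, 149] [109, 136, 162]
-9 [92, 110, 129] [89, 105, 121] [112, 138, 163]
-12 [55, 65, 78] [54, 63, 74] [116, 139, 162]
-15 [41, 45, 52] [41, 45, 52] [109, 129, 150]
-18 [51, 53, 59] [50, 54, 58] [82, 96, 112]
-21 [56, 59, 63] [56, 58, 63] [56, 61, 69]
-24 [49, 52, 59] [50, 53, 59] [55, 56, 61]
-27 [45, 52, 61] [46, 52, 61] [58, 60, 64]
-30 [62, 72, 83] [61, 71, 82] [57, 59, 64]
-33 [77, 88, 100] [77, 89, 100] [47, 50, 57]
-36 [81, 94, 105] [82, 94, 106] [46, 54, 63]
-39 [94, 107, 119] [94, 108, 120] [65, 76, 87]
-42 [115, 135, 157] [114, 134, 157] [78, 90, 102]
-45 [109, 148, 191] [109, 148, 191] [84, 96, 108]
-48 [77, 125, 175] [77, 125, 175] [106, 119, 131]
-51 [52, 72, 100] [52, 72, 100] [126, 147, 170]
-54 [37, 42, 48] [38, 42, 48] [109, 150, 194]
-57 [34, 41, 48] [33, 40, 48] [71, 115, 163]
-60 [39, 51, 63] [39, 51, 63] [48, 62, 83]
-63 [53, 75, 99] [53, 75, 99] [35, 40, 44]
-66 [77, 114, 149] [77, 114, 149] [35, 43, 50]
-69 [93, 135, 175] [92, 135, 175] [42, 55, 70]
-72 [99, 144, 185] [99, 144, 185] [60, 87, 114]
-75 [105, 151, 193] [104, 151, 193] [83, 122, 160]
-78 [104, 150, 190] [104, 150, 190] [93, 135, 173]
-81 [101, 146, 168] [101, 145, 168] [95, 138, 158]
-84 [100, 141, 127] [100, 141, 127] [98, 139, 125]
-87 [101, 139, 105] [102, 140, 105] [101, 140, 105]
-90 [101, 140, 95] [101, 140, 95] [102, 140, 95]
-93 [100, 140, 89] [101, 141, 89] [100, 141, 89]
-96 [100, 141, 87] [100, 141, 88] [100, 141, 88]
-99 [99, 140, 86] [99, 140, 86] [99, 140, 86]
```

```bash
cat > trk.py <<'E'
from prof import *
S=capture("scene");cv2.imwrite(f"pics/{sys.argv[1]}.png",S["color"])
xs=np.arange(-24,10,2);st=.5
ref=cv2.imread("pics/q2.png")
def m(name,a,b,lo,hi,z=.064):
    t=prof(ref,S,z,xs,np.arange(a,b,-st)).astype(np.float32)[None]
    ys=np.arange(a-lo,b-hi,-st);p=prof(S["color"],S,z,xs,ys).astype(np.float32)[None]
    r=cv2.matchTemplate(p,t,cv2.TM_SQDIFF)[0];k=r.argmin();print(name,"shift",lo+k*st,"rms",round(float(np.sqrt(r[k]/t.size)),1));return lo+k*st
j=m("jaw",-14,-35,-12,50);p=m("plate",-51,-61,-12,50)
g=cv2.inRange(cv2.cvtColor(S["color"],cv2.COLOR_BGR2HSV),(45,80,30),(85,255,255))[200:330,250:390]
M=cv2.moments(g,True);print("compr",j-p,"jar",box(onz(S,250+M["m10"]/M["m00"],200+M["m01"]/M["m00"],.094)).round(1),M["m00"])
E
python3 -m inch '0 0 0 0 0.22;0 0 0 0 0.22;0 0 0 0 0.22;0 0 0 0 0.22;0 0 0 0 0.22;0 0 0 0 0.22;0 0 0 0 0.22;0 0 0 0 0.22' 20
python3 trk.py r3
python3 -m inch '0 0 0 0 0.72;0 0 0 0 0.72;0 0 0 0 0.72;0 0 0 0 0.72;0 0 0 0 0.72;0 0 0 0 0.72;0 0 0 0 0.72;0 0 0 0 0.72' 20
python3 -m inch '0 0 0 0 0.22;0 0 0 0 0.22;0 0 0 0 0.22;0 0 0 0 0.22;0 0 0 0 0.22;0 0 0 0 0.22;0 0 0 0 0.22;0 0 0 0 0.22' 20
python3 trk.py r4
python3 -m inch '0 0 0 0 0.72;0 0 0 0 0.72;0 0 0 0 0.72;0 0 0 0 0.72;0 0 0 0 0.72;0 0 0 0 0.72;0 0 0 0 0.72;0 0 0 0 0.72' 20
python3 trk.py r4b
```

```text
time_s: 19.2
tcp_pos: [0.5273, 0.0111, 0.0669]
eef_rot: [-180.0, -0.1, 2.2]
contact_force: [-2.0, 5.2, 5.1]
gripper_width: 0.0238
gripper_force: 20.1
jaw shift 9.5 rms 1.6
plate shift 9.0 rms 1.9
compr 0.5 jar [ -20.2 -116.4   94. ] 421.0
time_s: 20.25
tcp_pos: [0.5265, 0.0106, 0.0663]
eef_rot: [180.0, 0.0, 2.2]
contact_force: [-0.1, 2.1, -0.3]
gripper_width: 0.063
gripper_force: 0.8
time_s: 21.25
tcp_pos: [0.5273, 0.0111, 0.0669]
eef_rot: [-180.0, -0.1, 2.2]
contact_force: [-1.6, 5.7, 4.9]
gripper_width: 0.0239
gripper_force: 20.1
jaw shift 19.5 rms 5.8
plate shift 18.0 rms 3.4
compr 1.5 jar [ -20.4 -115.8   94. ] 434.0
time_s: 22.3
tcp_pos: [0.5265, 0.0106, 0.0664]
eef_rot: [180.0, 0.0, 2.2]
contact_force: [-0.7, 1.9, -0.8]
gripper_width: 0.0631
gripper_force: 0.8
jaw shift 19.5 rms 5.7
plate shift 18.0 rms 3.3
compr 1.5 jar [ -20.9 -115.7   94. ] 440.0
```

```bash
cat >> trk.py <<'E'
r=cv2.imread("pics/r4b.png")
t=r[258:312,300:355]
q=cv2.matchTemplate(cv2.resize(S["color"][238:332,280:375],None,fx=4,fy=4,interpolation=2),cv2.resize(t,None,fx=4,fy=4,interpolation=2),cv2.TM_CCOEFF_NORMED)
_,v,_,l=cv2.minMaxLoc(q);dx,dy=l[0]/4-20,l[1]/4-20
print("jar px",dx,dy,round(v,3),"moved mm",(box(onz(S,325+dx,282+dy,.092))-box(onz(S,325,282,.092))).round(1))
E
python3 -m inch '0 0 0 0 0.22;0 0 0 0 0.22;0 0 0 0 0.22;0 0 0 0 0.22;0 0 0 0 0.22;0 0 0 0 0.22;0 0 0 0 0.22;0 0 0 0 0.22' 20
python3 trk.py r5
python3 -m inch '0 0 0 0 0.72;0 0 0 0 0.72;0 0 0 0 0.72;0 0 0 0 0.72;0 0 0 0 0.72;0 0 0 0 0.72;0 0 0 0 0.72;0 0 0 0 0.72' 20
python3 trk.py r5b
```

```text
time_s: 23.35
tcp_pos: [0.5273, 0.0111, 0.067]
eef_rot: [-180.0, -0.1, 2.2]
contact_force: [-1.8, 5.0, 5.8]
gripper_width: 0.0239
gripper_force: 20.2
jaw shift 29.0 rms 6.8
plate shift -11.5 rms 20.1
compr 40.5 jar [ -20.4 -117.6   94. ] 398.0
jar px 1.0 1.0 0.801 moved mm [ 0.1 -2.7  0. ]
time_s: 24.4
tcp_pos: [0.5265, 0.0106, 0.0664]
eef_rot: [180.0, 0.0, 2.2]
contact_force: [-0.1, 1.7, 0.1]
gripper_width: 0.063
gripper_force: 0.8
jaw shift 29.0 rms 6.9
plate shift -11.5 rms 20.1
compr 40.5 jar [ -20.5 -117.4   94. ] 401.0
jar px 1.0 1.0 0.802 moved mm [ 0.1 -2.7  0. ]
```

Run:
```python
from prof import *
S=capture("scene");ys=np.arange(-10,-110,-3)
I=[cv2.imread(f"pics/{n}.png") for n in("r4b","r5b")]
for y,*r in zip(ys,*[prof(i,S,.065,x,ys) for i in I for x in(np.arange(-35,-27,2),np.arange(-6,8,2))]): print(y,*[a.tolist() for a in r])
```

```text
-10 [86, 107, 132] [102, 148, 190] [86, 108, 133] [101, 147, 190]
-13 [86, 107, 132] [103, 150, 192] [86, 108, 132] [103, 149, 191]
-16 [87, 109, 132] [103, 150, 192] [86, 108, 131] [104, 150, 192]
-19 [86, 107, 130] [103, 150, 192] [85, 106, 131] [104, 150, 192]
-22 [86, 108, 132] [103, 149, 191] [85, 107, 131] [104, 150, 192]
-25 [92, 112, 136] [102, 147, 189] [88, 110, 134] [102, 148, 190]
-28 [120, 132, 148] [112, 150, 187] [97, 118, 141] [99, 144, 186]
-31 [154, 158, 163] [126, 156, 185] [103, 123, 145] [99, 144, 186]
-34 [158, 158, 158] [121, 147, 174] [104, 124, 145] [102, 147, 189]
-37 [118, 118, 119] [86, 106, 128] [123, 135, 151] [112, 152, 190]
-40 [62, 60, 63] [57, 65, 78] [153, 156, 161] [126, 157, 188]
-43 [48, 45, 45] [54, 58, 65] [154, 153, 153] [121, 148, 176]
-46 [52, 48, 49] [57, 60, 67] [109, 109, 110] [88, 109, 132]
-49 [47, 44, 44] [54, 58, 67] [56, 56, 56] [56, 65, 77]
-52 [37, 34, 34] [52, 62, 73] [48, 45, 45] [53, 57, 64]
-55 [69, 67, 66] [75, 92, 111] [51, 48, 47] [56, 59, 65]
-58 [127, 125, 124] [114, 136, 159] [48, 46, 44] [54, 59, 67]
-61 [151, 148, 146] 
[... 340 characters left out ...]
] [164, 162, 160] [133, 158, 183]
-79 [44, 52, 64] [57, 75, 75] [159, 166, 176] [125, 154, 175]
-82 [28, 29, 29] [80, 113, 75] [113, 148, 188] [106, 143, 141]
-85 [21, 22, 21] [99, 137, 91] [64, 105, 148] [101, 140, 103]
-88 [23, 28, 30] [106, 144, 98] [43, 53, 66] [107, 144, 98]
-91 [38, 54, 62] [103, 143, 93] [36, 42, 38] [104, 143, 92]
-94 [54, 76, 80] [100, 142, 87] [46, 63, 55] [100, 141, 87]
-97 [60, 86, 74] [98, 140, 85] [59, 84, 68] [98, 140, 85]
-100 [68, 97, 71] [96, 139, 83] [68, 96, 70] [96, 138, 83]
-103 [70, 100, 71] [96, 138, 83] [70, 101, 71] [96, 137, 83]
-106 [72, 103, 71] [96, 137, 83] [73, 104, 72] [96, 137, 82]
-109 [74, 106, 70] [96, 137, 87] [74, 106, 70] [96, 137, 87]
```

```bash
cat > gap.py <<'E'
from prof import *
C0=C.copy();S=capture("scene");cv2.imwrite(f"pics/{sys.argv[1]}.png",S["color"])
ys=np.arange(-40,-110,-.5);xs=np.arange(-35,-27,2)
for n in("r3","r4b","r5b",sys.argv[1]):
    p=prof(cv2.imread(f"pics/{n}.png"),S,.065,xs,ys).astype(float)
    rb=p[:,2]-p[:,0];k=np.where((ys<-58)&(ys>-100),rb,-99).argmax();rb=np.clip(rb-40,0,None);w=slice(max(k-8,0),k+9)
    o=(rb[w]*ys[w]).sum()/rb[w].sum()
    g=p.mean(1);i=k-8
    while g[i]>95:i-=1
    print(n,"orange",o.round(1),rb[k].round(),"jawfront",ys[i],"gap",(ys[i]-o).round(1))
r=cv2.imread("pics/r4b.png")
up=lambda a:cv2.resize(a,None,fx=4,fy=4,interpolation=2)
q=cv2.matchTemplate(up(S["color"][245:325,290:365]),up(r[265:305,310:345]),cv2.TM_CCOEFF_NORMED)
_,v,_,l=cv2.minMaxLoc(q);dx,dy=l[0]/4-20,l[1]/4-20
print("jar px",dx,dy,round(v,3),"moved",(box(onz(S,325+dx,282+dy,.092))-box(onz(S,325,282,.092))).round(1))
E
python3 gap.py r5c
python3 -m inch '0 0 0 0 0.4;0 0 0 0 0.35;0 0 0 0 0.3;0 0 0 0 0.26;0 0 0 0 0.22;0 0 0 0 0.22;0 0 0 0 0.22;0 0 0 0 0.22' 20
python3 gap.py r6
```

```text
r3 orange -65.6 43.0 jawfront -47.0 gap 18.6
r4b orange -74.8 48.0 jawfront -56.0 gap 18.8
r5b orange -83.8 53.0 jawfront -64.5 gap 19.3
r5c orange -83.7 54.0 jawfront -64.5 gap 19.2
jar px 0.75 0.5 0.745 moved [ 0.4 -1.7  0. ]
time_s: 25.55
tcp_pos: [0.5274, 0.0111, 0.0671]
eef_rot: [-180.0, -0.1, 2.2]
contact_force: [-1.8, 4.3, 6.0]
gripper_width: 0.0237
gripper_force: 20.1
r3 orange -65.6 43.0 jawfront -47.0 gap 18.6
r4b orange -74.8 48.0 jawfront -56.0 gap 18.8
r5b orange -83.8 53.0 jawfront -64.5 gap 19.3
r6 orange -87.3 48.0 jawfront -72.5 gap 14.8
jar px 1.5 1.0 0.626 moved [ 0.8 -3.3  0. ]
```

```bash
python3 -m inch '0 0 0 0 0.72;0 0 0 0 0.72;0 0 0 0 0.72;0 0 0 0 0.72;0 0 0 0 0.72;0 0 0 0 0.72;0 0 0 0 0.72;0 0 0 0 0.72' 20
python3 gap.py r6b
python3 -m inch '0 0 0 0 0.48;0 0 0 0 0.45;0 0 0 0 0.42;0 0 0 0 0.4;0 0 0 0 0.38;0 0 0 0 0.36;0 0 0 0 0.36;0 0 0 0 0.36' 20
python3 gap.py r7
```

```text
time_s: 26.6
tcp_pos: [0.5265, 0.0106, 0.0664]
eef_rot: [180.0, 0.0, 2.2]
contact_force: [0.1, 1.0, -0.9]
gripper_width: 0.0634
gripper_force: 0.8
r3 orange -65.6 43.0 jawfront -47.0 gap 18.6
r4b orange -74.8 48.0 jawfront -56.0 gap 18.8
r5b orange -83.8 53.0 jawfront -64.5 gap 19.3
r6b orange -87.3 48.0 jawfront -72.5 gap 14.8
jar px 1.5 1.0 0.625 moved [ 0.8 -3.3  0. ]
time_s: 27.65
tcp_pos: [0.5273, 0.0123, 0.0671]
eef_rot: [-179.9, -0.1, 2.2]
contact_force: [-4.2, 11.5, 4.7]
gripper_width: 0.0317
gripper_force: 5.8
r3 orange -65.6 43.0 jawfront -47.0 gap 18.6
r4b orange -74.8 48.0 jawfront -56.0 gap 18.8
r5b orange -83.8 53.0 jawfront -64.5 gap 19.3
r7 orange -87.4 53.0 jawfront -73.5 gap 13.9
jar px 1.5 1.0 0.618 moved [ 0.8 -3.3  0. ]
```

Run:
```python
from prof import *
S=capture("scene");ys=np.arange(-30,-104,-2)
I=[cv2.imread(f"pics/{n}.png") for n in("r5b","r6","r6b","r7")]
for y,*r in zip(ys,*[prof(i,S,.065,np.arange(-35,-27,2),ys) for i in I]): print(y,*[a.tolist() for a in r])
print(get_state()["joint_torque"].round(1),get_state()["gripper_force"])
```

```text
-30 [102, 122, 145] [102, 122, 144] [102, 122, 145] [103, 123, 145]
-32 [103, 123, 146] [103, 123, 145] [103, 123, 145] [103, 123, 145]
-34 [104, 124, 145] [102, 122, 145] [101, 122, 144] [101, 122, 145]
-36 [113, 130, 148] [100, 121, 144] [102, 122, 145] [101, 122, 145]
-38 [134, 143, 154] [105, 124, 146] [105, 124, 145] [104, 123, 145]
-40 [153, 156, 161] [118, 132, 148] [117, 132, 148] [116, 130, 148]
-42 [158, 158, 158] [140, 146, 154] [140, 147, 156] [138, 145, 154]
-44 [143, 142, 143] [158, 160, 162] [158, 160, 162] [157, 159, 162]
-46 [109, 109, 110] [166, 165, 165] [166, 165, 165] [165, 164, 164]
-48 [70, 69, 71] [166, 165, 165] [165, 164, 164] [166, 166, 165]
-50 [49, 48, 48] [163, 163, 162] [158, 158, 158] [163, 163, 163]
-52 [48, 45, 45] [149, 149, 149] [140, 140, 140] [152, 152, 153]
-54 [51, 48, 47] [116, 116, 118] [105, 105, 106] [123, 124, 124]
-56 [50, 48, 47] [74, 74, 76] [67, 67, 69] [82, 82, 84]
-58 [48, 46, 44] [50, 48, 49] [48, 47, 48] [54, 50, 53]
-60 [41, 38, 38] [47, 43, 43] [48, 44, 45] [47, 44, 44]
-62 [42, 42, 41] [49, 45, 44] [48, 45, 44] [48, 44, 44]
-64 
[... 576 characters left out ...]
8] [147, 150, 157] [149, 152, 160] [144, 148, 155]
-84 [76, 122, 169] [131, 149, 174] [133, 152, 177] [128, 147, 173]
-86 [56, 85, 122] [106, 143, 184] [109, 145, 186] [103, 142, 185]
-88 [43, 53, 66] [76, 118, 162] [77, 118, 162] [75, 119, 166]
-90 [36, 40, 38] [55, 79, 110] [56, 80, 111] [54, 82, 115]
-92 [36, 46, 40] [43, 49, 58] [43, 50, 58] [44, 52, 62]
-94 [46, 63, 55] [37, 44, 38] [36, 42, 38] [34, 40, 38]
-96 [56, 78, 66] [36, 47, 42] [38, 49, 44] [37, 46, 42]
-98 [62, 88, 69] [42, 58, 54] [45, 60, 58] [42, 58, 55]
-100 [68, 96, 70] [49, 70, 62] [52, 72, 66] [50, 70, 64]
-102 [71, 101, 72] [58, 82, 66] [58, 82, 67] [57, 80, 66]
[ -6.  -42.2  19.9   7.6  -0.1  -0.1] 5.7672907412052155
```

```bash
python3 -m inch '0 0 0 0 0.35;0 0 0 0 0.34;0 0 0 0 0.33;0 0 0 0 0.32;0 0 0 0 0.32;0 0 0 0 0.32;0 0 0 0 0.32;0 0 0 0 0.32' 20
python3 gap.py r8 | tail -2
```

```text
time_s: 28.75
tcp_pos: [0.5273, 0.012, 0.0671]
eef_rot: [-179.9, -0.1, 2.2]
contact_force: [-4.2, 9.5, 5.5]
gripper_width: 0.0281
gripper_force: 4.9
r8 orange -87.4 53.0 jawfront -73.5 gap 13.9
jar px 1.5 1.0 0.614 moved [ 0.8 -3.3  0. ]
```

```bash
python3 -m inch '0 0 0 0 0.31;0 0 0 0 0.3;0 0 0 0 0.29;0 0 0 0 0.28;0 0 0 0 0.28;0 0 0 0 0.28;0 0 0 0 0.28;0 0 0 0 0.28' 20
python3 gap.py r9 | tail -2
python3 - <<'E'
from prof import *
S=capture("scene");ys=np.arange(-48,-80,-2)
I=[cv2.imread(f"pics/{n}.png") for n in("r6b","r7","r8","r9")]
for y,*r in zip(ys,*[prof(i,S,.065,np.arange(-35,-27,2),ys) for i in I]): print(y,*[a.tolist()[0] for a in r])
# trigger pose via wrist: red blade columns
for n in("w4","w5"):
    pass
W=capture("wrist");cv2.imwrite("pics/w9.png",W["color"])
for n in("w4","w5","w6","w9"):
    h=cv2.cvtColor(cv2.imread(f"pics/{n}.png"),cv2.COLOR_BGR2HSV)
    m=(cv2.inRange(h,(0,150,90),(6,255,255))|cv2.inRange(h,(174,150,90),(180,255,255)))
    for v in(225,255,280,335):
        u=np.flatnonzero(m[v]);print(n,v,(u.min(),u.max()) if len(u) else None)
E
```

```text
time_s: 29.8
tcp_pos: [0.5273, 0.0116, 0.0671]
eef_rot: [-179.9, -0.1, 2.2]
contact_force: [-2.5, 7.1, 3.6]
gripper_width: 0.0246
gripper_force: 7.5
r9 orange -87.4 54.0 jawfront -73.5 gap 13.9
jar px 1.5 1.0 0.614 moved [ 0.8 -3.3  0. ]
-48 165 166 166 166
-50 158 163 164 163
-52 140 152 153 152
-54 105 123 124 124
-56 67 82 83 83
-58 48 54 52 53
-60 48 47 46 47
-62 48 48 47 48
-64 49 50 49 51
-66 46 48 49 48
-68 40 42 42 43
-70 46 38 38 38
-72 82 60 60 61
-74 123 102 102 103
-76 148 136 137 137
-78 156 152 152 153
w4 225 None
w4 255 (np.int64(245), np.int64(250))
w4 280 (np.int64(246), np.int64(251))
w4 335 (np.int64(201), np.int64(218))
w5 225 (np.int64(248), np.int64(253))
w5 255 (np.int64(257), np.int64(272))
w5 280 (np.int64(258), np.int64(271))
w5 335 (np.int64(264), np.int64(283))
w6 225 None
w6 255 (np.int64(246), np.int64(251))
w6 280 (np.int64(247), np.int64(252))
w6 335 (np.int64(204), np.int64(223))
w9 225 (np.int64(248), np.int64(253))
w9 255 (np.int64(256), np.int64(272))
w9 280 (np.int64(259), np.int64(267))
w9 335 (np.int64(262), np.int64(281))
```

```bash
python3 -m inch '0 0 0 0 0.72;0 0 0 0 0.72;0 0 0 0 0.72;0 0 0 0 0.72;0 0 0 0 0.72;0 0 0 0 0.72;0 0 0 0 0.72;0 0 0 0 0.72' 20
python3 gap.py r9b | tail -2
cat > dif.py <<'E'
from prof import *
S=capture("scene");ys=np.arange(-48,-80,-2)
I=[cv2.imread(f"pics/{n}.png") for n in sys.argv[1:]]
for y,*r in zip(ys,*[prof(i,S,.065,np.arange(-35,-27,2),ys) for i in I]): print(y,*[a.tolist()[0] for a in r])
W=capture("wrist")
h=cv2.cvtColor(W["color"],cv2.COLOR_BGR2HSV)
m=(cv2.inRange(h,(0,150,90),(6,255,255))|cv2.inRange(h,(174,150,90),(180,255,255)))
for v in(255,335): u=np.flatnonzero(m[v]);print("trig",v,u.min(),u.max())
E
python3 dif.py r6b r9 r9b
python3 -m inch '0 0 0 0 0.44;0 0 0 0 0.44;0 0 0 0 0.44;0 0 0 0 0.44;0 0 0 0 0.44;0 0 0 0 0.44;0 0 0 0 0.44;0 0 0 0 0.44' 20
python3 gap.py r10 | tail -2;python3 dif.py r9b r10
```

```text
time_s: 30.95
tcp_pos: [0.5267, 0.0106, 0.0664]
eef_rot: [180.0, 0.0, 2.2]
contact_force: [0.1, 1.4, -1.2]
gripper_width: 0.0631
gripper_force: 0.8
r9b orange -87.4 53.0 jawfront -73.0 gap 14.4
jar px 1.5 1.0 0.622 moved [ 0.8 -3.3  0. ]
-48 165 166 166
-50 158 163 163
-52 140 152 150
-54 105 124 119
-56 67 83 77
-58 48 53 50
-60 48 47 47
-62 48 48 48
-64 49 51 48
-66 46 48 48
-68 40 43 40
-70 46 38 41
-72 82 61 72
-74 123 103 114
-76 148 137 142
-78 156 153 154
trig 255 245 250
trig 335 200 218
time_s: 32.1
tcp_pos: [0.5273, 0.0114, 0.0671]
eef_rot: [-180.0, -0.1, 2.2]
contact_force: [-1.8, 5.3, 4.1]
gripper_width: 0.0384
gripper_force: 3.1
r10 orange -87.4 54.0 jawfront -73.5 gap 13.9
jar px 1.5 1.0 0.619 moved [ 0.8 -3.3  0. ]
-48 166 166
-50 163 164
-52 150 155
-54 119 126
-56 77 86
-58 50 55
-60 47 46
-62 48 48
-64 48 49
-66 48 49
-68 40 43
-70 41 38
-72 72 59
-74 114 102
-76 142 137
-78 154 152
trig 255 240 262
trig 335 231 250
```

```bash
python3 -m inch '0 0 0 0 0.75;0 0 0 0 0.75;0 0 0 0 0.75;0 0 0 0 0.75;0 0 0 0 0.75;0 0 0 0 0.75;0 0 0 0 0.75;0 0 0 0 0.75' 30
python3 gap.py r10b | tail -2
python3 -m inch '0 0 0 0 0.34;0 0 0 0 0.34;0 0 0 0 0.34;0 0 0 0 0.34;0 0 0 0 0.34;0 0 0 0 0.34;0 0 0 0 0.34;0 0 0 0 0.34' 30
python3 gap.py r11 | tail -2;python3 dif.py r10 r10b r11
python3 - <<'E'
import cv2,numpy as np
a,b=[cv2.imread(f"pics/{n}.png").astype(int) for n in("r6b","r11")]
d=np.abs(a-b).sum(2).astype(np.uint8).clip(0,255)
m=(np.abs(a-b).sum(2)>60).astype(np.uint8)
n,l,st,ce=cv2.connectedComponentsWithStats(m)
for s in sorted(st[1:].tolist(),key=lambda s:-s[4])[:10]:print(s)
E
```

```text
time_s: 33.25
tcp_pos: [0.5268, 0.0107, 0.0665]
eef_rot: [180.0, 0.0, 2.2]
contact_force: [-0.0, 0.9, -0.1]
gripper_width: 0.0656
gripper_force: 0.0
r10b orange -87.4 54.0 jawfront -73.5 gap 13.9
jar px 1.5 1.0 0.615 moved [ 0.8 -3.3  0. ]
time_s: 34.3
tcp_pos: [0.5275, 0.0126, 0.0671]
eef_rot: [-179.9, -0.1, 2.2]
contact_force: [-4.2, 10.8, 4.9]
gripper_width: 0.0299
gripper_force: 5.8
r11 orange -87.4 55.0 jawfront -74.5 gap 12.9
jar px 1.5 1.0 0.611 moved [ 0.8 -3.3  0. ]
-48 166 166 166
-50 164 163 166
-52 155 152 162
-54 126 122 144
-56 86 82 109
-58 55 54 70
-60 46 47 49
-62 48 47 47
-64 49 49 50
-66 49 49 51
-68 43 40 47
-70 38 40 40
-72 59 60 45
-74 102 103 77
-76 137 137 118
-78 152 153 145
trig 255 253 269
trig 335 247 266
[170, 13, 31, 36, 160]
[254, 208, 15, 22, 160]
[258, 102, 36, 21, 136]
[177, 77, 50, 17, 119]
[243, 193, 22, 15, 111]
[269, 201, 13, 10, 91]
[233, 18, 36, 10, 81]
[269, 219, 8, 17, 76]
[165, 11, 22, 28, 71]
[278, 241, 10, 8, 62]
```

The jaw does advance under load, but by about 1.2 mm per stroke and only after a full release. I keep pumping with full release and measure each time.

```bash
python3 -m inch '0 0 0 0 0.76;0 0 0 0 0.76;0 0 0 0 0.76;0 0 0 0 0.76;0 0 0 0 0.34;0 0 0 0 0.34;0 0 0 0 0.34;0 0 0 0 0.34' 30
python3 gap.py r12 | tail -2
python3 -m inch '0 0 0 0 0.76;0 0 0 0 0.76;0 0 0 0 0.76;0 0 0 0 0.76;0 0 0 0 0.3;0 0 0 0 0.3;0 0 0 0 0.3;0 0 0 0 0.3' 30
python3 gap.py r13 | tail -2;python3 dif.py r11 r12 r13
```

```text
time_s: 35.45
tcp_pos: [0.5272, 0.0119, 0.067]
eef_rot: [-179.9, -0.1, 2.2]
contact_force: [-3.9, 13.5, 6.4]
gripper_width: 0.0331
gripper_force: 6.8
r12 orange -87.4 55.0 jawfront -75.0 gap 12.4
jar px 1.5 1.0 0.606 moved [ 0.8 -3.3  0. ]
time_s: 36.5
tcp_pos: [0.5272, 0.012, 0.067]
eef_rot: [-179.9, -0.1, 2.2]
contact_force: [-4.9, 13.6, 6.7]
gripper_width: 0.0322
gripper_force: 7.4
r13 orange -87.5 58.0 jawfront -75.5 gap 12.0
jar px 1.5 1.0 0.606 moved [ 0.8 -3.3  0. ]
-48 166 166 166
-50 166 165 166
-52 162 162 165
-54 144 146 157
-56 109 115 135
-58 70 75 97
-60 49 52 59
-62 47 45 46
-64 50 48 47
-66 51 50 50
-68 47 49 51
-70 40 40 44
-72 45 41 41
-74 77 68 63
-76 118 111 104
-78 145 142 138
trig 255 253 270
trig 335 252 271
```

```bash
python3 -m inch '0 0 0 0 0.3;0 0 0 0 0.3;0 0 0 0 0.3;0 0 0 0 0.3;0 0 0 0 0.3;0 0 0 0 0.3;0 0 0 0 0.3;0 0 0 0 0.3' 30
python3 gap.py r14 | tail -2;python3 dif.py r13 r14
```

```text
time_s: 37.65
tcp_pos: [0.5272, 0.0122, 0.067]
eef_rot: [-179.9, -0.1, 2.2]
contact_force: [-4.3, 11.1, 5.1]
gripper_width: 0.0268
gripper_force: 5.7
r14 orange -87.5 58.0 jawfront -76.0 gap 11.5
jar px 1.5 1.0 0.605 moved [ 0.8 -3.3  0. ]
-48 166 166
-50 166 166
-52 165 166
-54 157 158
-56 135 135
-58 97 96
-60 59 60
-62 46 46
-64 47 48
-66 50 50
-68 51 50
-70 44 45
-72 41 39
-74 63 54
-76 104 95
-78 138 131
trig 255 254 271
trig 335 256 275
```

```bash
python3 -m inch '0 0 0 0 0.76;0 0 0 0 0.76;0 0 0 0 0.76;0 0 0 0 0.76;0 0 0 0 0.34;0 0 0 0 0.34;0 0 0 0 0.34;0 0 0 0 0.34' 20
python3 gap.py r15 | tail -2
python3 -m inch '0 0 0 0 0.3;0 0 0 0 0.26;0 0 0 0 0.22;0 0 0 0 0.22;0 0 0 0 0.22;0 0 0 0 0.22;0 0 0 0 0.22;0 0 0 0 0.22' 20
python3 gap.py r16 | tail -2;python3 dif.py r14 r15 r16
```

```text
time_s: 38.8
tcp_pos: [0.5271, 0.0119, 0.067]
eef_rot: [-179.9, -0.1, 2.2]
contact_force: [-4.4, 12.5, 6.1]
gripper_width: 0.0331
gripper_force: 6.0
r15 orange -87.5 58.0 jawfront -75.5 gap 12.0
jar px 1.5 1.0 0.608 moved [ 0.8 -3.3  0. ]
time_s: 39.85
tcp_pos: [0.5272, 0.0111, 0.067]
eef_rot: [-180.0, -0.1, 2.2]
contact_force: [-1.3, 5.1, 5.6]
gripper_width: 0.0237
gripper_force: 20.1
r16 orange -87.4 55.0 jawfront -75.5 gap 11.9
jar px 1.5 1.0 0.605 moved [ 0.8 -3.3  0. ]
-48 166 166 166
-50 166 166 166
-52 166 165 165
-54 158 158 156
-56 135 135 132
-58 96 96 92
-60 60 59 57
-62 46 47 45
-64 48 49 46
-66 50 52 51
-68 50 51 51
-70 45 46 43
-72 39 41 38
-74 54 61 61
-76 95 105 104
-78 131 138 139
trig 255 257 272
trig 335 264 283
```

```bash
python3 -m inch '0 0 0 0 0.76;0 0 0 0 0.76;0 0 0 0 0.76;0 0 0 0 0.76;0 0 0 0 0.76;0 0 0 0 0.76;0 0 0 0 0.76;0 0 0 0 0.76' 30
python3 gap.py r16b | tail -2
python3 -m inch '0 0 0 0 0.34;0 0 0 0 0.34;0 0 0 0 0.34;0 0 0 0 0.34;0 0 0 0 0.34;0 0 0 0 0.34;0 0 0 0 0.34;0 0 0 0 0.34' 30
python3 gap.py r17 | tail -2;python3 dif.py r16 r16b r17
```

```text
time_s: 41.0
tcp_pos: [0.5267, 0.0106, 0.0665]
eef_rot: [180.0, 0.0, 2.2]
contact_force: [0.2, -0.4, -0.4]
gripper_width: 0.0667
gripper_force: 0.0
r16b orange -87.4 54.0 jawfront -74.5 gap 12.9
jar px 1.5 1.0 0.617 moved [ 0.8 -3.3  0. ]
time_s: 42.05
tcp_pos: [0.5275, 0.0125, 0.0671]
eef_rot: [-179.9, -0.1, 2.2]
contact_force: [-4.0, 11.1, 5.3]
gripper_width: 0.0299
gripper_force: 5.6
r17 orange -87.4 53.0 jawfront -75.0 gap 12.4
jar px 1.5 1.0 0.606 moved [ 0.8 -3.3  0. ]
-48 166 166 166
-50 166 164 166
-52 165 158 162
-54 156 135 145
-56 132 98 112
-58 92 62 74
-60 57 47 49
-62 45 46 46
-64 46 48 48
-66 51 50 50
-68 51 46 50
-70 43 39 43
-72 38 50 42
-74 61 86 68
-76 104 126 112
-78 139 148 143
trig 255 251 269
trig 335 247 266
```

```bash
python3 -m inch '0 0 0 0 0.6;0 0 0 0 0.6;0 0 0 0 0.6;0 0 0 0 0.22;0 0 0 0 0.22;0 0 0 0 0.22;0 0 0 0 0.22;0 0 0 0 0.22' 40
python3 gap.py r18 | tail -2
python3 -m inch '0 0 0 0 0.6;0 0 0 0 0.6;0 0 0 0 0.6;0 0 0 0 0.22;0 0 0 0 0.22;0 0 0 0 0.22;0 0 0 0 0.22;0 0 0 0 0.22' 40
python3 gap.py r19 | tail -2;python3 dif.py r14 r17 r18 r19
```

```text
time_s: 43.2
tcp_pos: [0.5275, 0.0109, 0.067]
eef_rot: [-180.0, -0.1, 2.2]
contact_force: [0.6, 3.6, 4.9]
gripper_width: 0.0231
gripper_force: 40.2
r18 orange -87.5 59.0 jawfront -77.5 gap 10.0
jar px 1.25 0.75 0.598 moved [ 0.8 -2.6  0. ]
time_s: 44.25
tcp_pos: [0.5268, 0.0108, 0.0666]
eef_rot: [-180.0, -0.0, 2.2]
contact_force: [-0.8, 4.7, 4.8]
gripper_width: 0.0235
gripper_force: 40.0
r19 orange -87.5 58.0 jawfront -78.0 gap 9.5
jar px 1.25 0.75 0.596 moved [ 0.8 -2.6  0. ]
-48 166 166 166 165
-50 166 166 166 166
-52 166 162 167 166
-54 158 145 165 164
-56 135 112 156 155
-58 96 74 130 131
-60 60 49 91 92
-62 46 46 57 56
-64 48 48 46 46
-66 50 50 48 48
-68 50 50 52 50
-70 45 43 50 50
-72 39 42 44 44
-74 54 68 37 41
-76 95 112 59 54
-78 131 143 100 92
trig 255 257 272
trig 335 264 283
```

```bash
python3 -m inch '0 0 0 0 0.22;0 0 0 0 0.22;0 0 0 0 0.22;0 0 0 0 0.22;0 0 0 0 0.22;0 0 0 0 0.22;0 0 0 0 0.22;0 0 0 0 0.22' 20
python3 gap.py r20 | tail -2
```

```text
time_s: 45.4
tcp_pos: [0.5268, 0.0111, 0.0666]
eef_rot: [-180.0, -0.0, 2.2]
contact_force: [-1.1, 7.2, 5.5]
gripper_width: 0.0236
gripper_force: 20.1
r20 orange -87.5 59.0 jawfront -77.5 gap 10.0
jar px 1.25 0.75 0.598 moved [ 0.8 -2.6  0. ]
```

The pad is pushed in about 9 mm and steady, with the trigger held squeezed, so I hand the job in.

```bash
python3 -c "
from plant import *
print(close_job())"
```

```text
the job is handed in; nothing more can be done
None
```

The lid is open on its stop and the jar is clamped against the V block, with the pad pushed in about 9 mm by my image measurement; I handed the job in at about 45 s with the trigger still held squeezed, and no verdict came back.

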